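# Wind up the bench press and take out the batten

## Robot

A 6-joint arm with a two-finger parallel gripper is mounted at the origin on a cart in front of the work surface, level with it; the furniture and walls round the work are solid. World frame = base frame: x ahead of the robot, y to its left, z up, the work surface at z = 0. Lengths are in mm, angles in rad, forces in N, time in s.
With the tool pointing down it reaches from about 350 to 875 mm from the base axis. Payload 4.2 kg.
Tool frame: the origin (TCP) lies midway between the tips of the shut fingers; the grasp point (between the pads) lies 19 mm behind it; z points along the fingers, y is the line along which they close (so a half turn about z gives the same grasp; the last joint's range is limited). The gripper opens to 85 mm and grips with 20 to 120 N. Pads are 22 mm wide; open, the fingers measure 114 mm over their backs; the gripper's body (76 mm by 85 mm) begins 54 mm behind the grasp point. The pads swing forward as they close: fully open they stand 13 mm farther back than shut.
Start: joints at [1.364, 0.385, 0.008, 0, -1.194, -0.259], TCP at [280.677, 558.408, 231.312] pointing down, gripper open.
Joint ranges: [-3.14, 3.14], [-1.21, 2.06], [-1.07, 1.41], [-3.16, 2.05], [-2.99, -0.16], [-3.1, 3.1]. Speed limits (rad/s): [2.79, 2.79, 3.14, 3.14, 3.14, 3.14].

## Interface

Orientations are given as a unit quaternion [x, y, z, w].
In Python, from bench import read_state, get_image, job_done gives the robot as it stands.
- The arm moves only by the shell command python3 -m jog 'ROWS'. ROWS is JSON, a list of rows, each a list of 3 entries, a list of its own where there are three numbers: the shift along the world's x, y, z scaled (see below), then the turn, a rotation vector about the world's x, y, z scaled (see below), then the gripper's target within -1 to 1 (shut at 1, half-way at 0, fully open at -1). In form: [[[x, y, z], [wx, wy, wz], claw], ...]. A call has 1 to 20 rows; each row is the pose to reach, as a shift and turn from the pose commanded when the call began; what a row does not reach only later rows make up. The controller multiplies each number of a shift by 10 cm and each number of a turn by 120 degrees. A row lasts 1/10 s, in which the tool goes at most 50 mm and 8.59 degrees, less where a joint would pass 70% of its speed; a pose out of reach is approached as far as the arm can. A call with a number of a shift or a turn outside -1 to 1 is refused whole. A call with a gripper value outside its range is refused whole. The fingers move at their own pace and stop on an object; the grip force is fixed at half the most. Time passes only in rows, so rows that repeat a pose let the fingers close. It gives the time, the measured TCP pose, the force, the opening and the grip force at its end, in the units of the state.
- read_state(): the state, without advancing time (a new reading comes with each control period).
- get_image(name): name is "side" or "top" or "wrist"; returns a dict with "frame" (400x640x3 uint8, red, green, blue), "range_z" (400x640 float32, mm along the optical axis (not along the pixel's ray), 0 where there is no reading), "fx", "fy", "cx", "cy" (pixels), "R" (3x3) and "t" (3): a world point X has camera coordinates R X + t. Camera axes: x right, y down, z forward; pixel columns grow to the right and rows downward; lengths in mm; the calibration is good to about 2 mm. A picture is of the moment at which its call begins.
- job_done(): hands the job in; it is judged then, once.
The state is a dict: "clock": time; "joints": joint angles; "joint_vel": joint speeds; "joint_efforts": joint torques, N m; "position": TCP position; "ee_rot": TCP orientation; "contact_force": force on the tool from outside, world axes, zero at the start; "wrist_torque": the same for the moment, N m; "gripper_width": finger opening in mm; "grasp_force": force on a finger pad.
Only numpy, scipy, OpenCV 4.12 (cv2) and the standard library are available. Lean on these libraries where they do the work, as an engineer would, in place of code of your own. Each camera call takes 0.05 s, during which the arm holds its last target. There are 200 camera calls.

## Task

Release the wooden batten from the small screw press: take the handwheel by its red handle and wind it anticlockwise, letting your hand rise with the wheel, until the platen comes up firmly against the rubber-tipped stop screw under the red collar; stop there without forcing it. Then draw the batten out of the press, lay it flat in the plywood tray and let go, leaving the press wound up and the nail box, glue bottle and sanding block where they are.

Things in the scene. Friction and masses are not known exactly. Their poses are not given: they have to be found in the camera images.
- press: Fixed green screw press. Origin: centre of the underside of its 180 x 130 x 12 mm base, z up. Two steel columns (16 mm dia.) stand at its x = +65 and -65 mm; a crosshead 170 x 44 mm joins them at 155 to 180 mm height. Work passes between them along its y. The upright self-locking spindle stands on the origin's axis, the handwheel on top; turning takes about 4.5 N at the handle.
- wheel_centre (a point): Centre of the dark steel handwheel (rim circle radius 45 mm, bar 12 mm thick, three spokes; hub 6 mm above this point) on the spindle's axis. It starts 208 mm above the bench; wheel, spindle and platen rise together 40 mm per turn anticlockwise seen from above, about 30 to 54 mm (0.75 to 1.4 turns) until the stop is met.
- handle_mid (a point): Middle of the red upright handle (cylinder 22 mm dia., 34 mm tall, top 17 mm above and foot 17 mm below this point) that stands on the wheel's rim 45 mm from the spindle's axis, its foot 10 mm above the wheel centre's height. It spins freely on its own pin, so the hand need not turn while it is carried round the circle. It starts about 235 mm above the bench.
- platen: Dark steel bar 165 x 44 x 16 mm (x, y, z) that slides on the columns and starts resting on the batten. Origin: centre of its underside; 36 mm above the bench at the start.
- stop_collar: Red collar (30 mm dia., 14 mm high) on the column at the press's -x. Origin: centre of its underside. Its rubber-tipped stop screw, 16 mm to the press's -y, ends 3 to 9 mm below that (not measured). The platen's top meets it; each N at the handle beyond the turning friction puts 7 N on the stop, rising 50 N per mm. Firm: over 40 N on the stop; forced: over 130 N (18 N at the handle).
- batten: Grey-brown wooden batten 30 x 220 x 24 mm (x, y, z), 0.1 kg, lying flat on the press's base under the platen, its long axis (y) along the press's y and one end projecting far out on the press's -y side. Origin: centre of its underside, 12 mm above the bench at the start.
- batten_mid (a point): Centre of the batten, 12 mm above its origin.
- tray: Fixed shallow plywood tray 270 x 125 x 25 mm (x, y, z), walls and floor 5 mm. Origin: centre of its underside.
- nail_box: Bystander: small carton 50 x 85 x 42 mm. Origin: centre of its underside.
- glue_bottle: Bystander: upright bottle with orange cap, 48 mm dia., 143 mm tall. Origin: centre of its underside.
- sanding_block: Bystander: brown sanding block 63 x 101 x 32 mm. Origin: centre of its underside.
Mind the look-alikes: they are no part of the job. What is shaped like the batten but blue is not meant.

How it is judged:
By the outcome, as a careful person would: the job done as asked, in the order asked, and still so for the second after the job is handed in, with the robot touching nothing.
It also fails if it takes over 72 s, if anything falls off the work surface, if the arm or the gripper's body presses on something with over 40 N, if the wrist force passes 120 N, or if a joint passes its speed limit or range.

## Working session

There is one attempt and no reset: what is moved stays moved. The work goes in short steps, Python scripts to look and compute and a shell command to move; the robot and the scene stay as the last step left them, time stands still between calls to the robot, and variables do not carry over. Pictures are saved under pics/ and viewed, at most 10 in all, crops included, and the job is handed in when it is done.

```bash
mkdir -p pics
cat > h.py <<'E'
import numpy as np,cv2
from bench import read_state,get_image
def save(n,f):
    d=get_image(n); cv2.imwrite(f'pics/{f}.png',d['frame'][:,:,::-1]); np.savez(f'{f}.npz',**d); return d
def pts(d):
    z=d['range_z']; v,u=np.mgrid[:400,:640]
    c=np.stack([(u-d['cx'])/d['fx']*z,(v-d['cy'])/d['fy']*z,z],-1)
    return (c-d['t'])@d['R']
E
python3 - <<'E'
from h import *
a=save('top','t1');b=save('side','s1')
cv2.imwrite('pics/ts.png',cv2.resize(np.vstack([a['frame'],b['frame']])[:,:,::-1],(480,600)))
for d in(a,b):print(d['R'].round(2).tolist(),d['t'].round(),d['fx'],(-d['R'].T@d['t']).round())
print(read_state())
E
```

```text
[[0.17, -0.99, -0.01], [-0.96, -0.16, -0.24], [0.23, 0.05, -0.97]] [  10.  632. 1444.] 470.59259331877985 [ 270.   48. 1552.]
[[-0.98, -0.19, 0.02], [-0.11, 0.42, -0.9], [0.16, -0.89, -0.43]] [ 635.  146. 1386.] 376.697203278534 [ 412. 1290.  715.]
{'clock': 0.1, 'joints': array([ 1.36358286e+00,  3.85469836e-01,  6.76745597e-03, -4.04950156e-04,
       -1.19399092e+00, -2.58600243e-01]), 'joint_vel': array([ 0.00152426, -0.0001423 ,  0.00326599, -0.00015497, -0.00017397,
        0.00051443]), 'joint_efforts': array([-5.29228837e-04, -3.93316054e+01,  1.88930440e+01,  4.19803396e+00,
       -2.55985200e-03,  7.60633753e-06]), 'position': array([280.47828606, 557.9560408 , 230.34329956]), 'ee_rot': array([ 9.72981891e-01, -2.30879417e-01, -1.63770358e-04,  9.53009582e-04]), 'contact_force': array([-0.89801096, -0.88759614,  0.56856421]), 'wrist_torque': array([-0.04310086,  0.03388872, -0.02577059]), 'grasp_force': 0.0, 'gripper_width': 85.45444676802492}
```

View pics/t1.png

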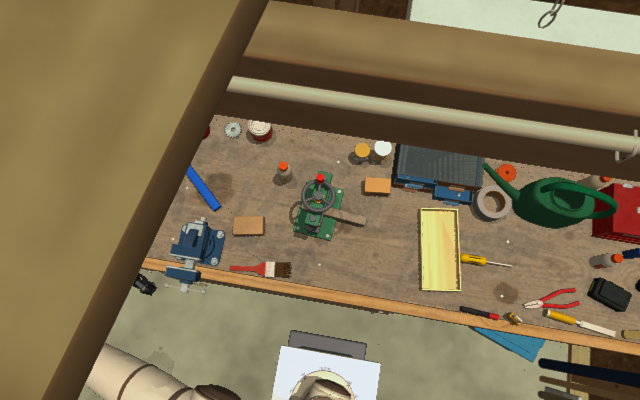

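View pics/s1.png

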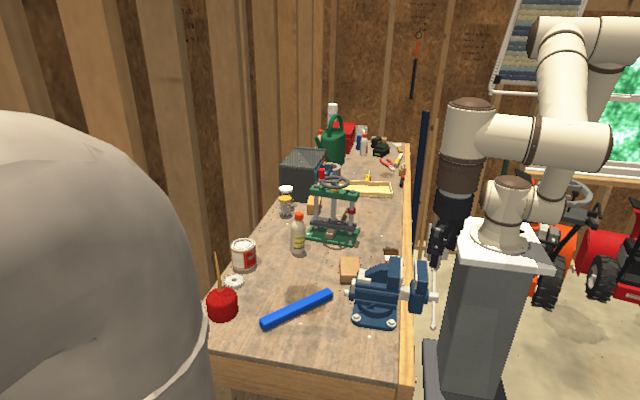

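Top view:
- Candidates for the batten are the grey-brown bar coming out of the press at (350,217) and the blue bar at (203,188). The blue one is the look-alike, so I take the grey-brown one.
- Candidates for the red handle are the red cap on the wheel rim at (320,178), the orange bottle cap at (284,166) and the red collar under the crosshead.
- The tray is at (440,250), with cartons at (377,186) and (248,225).

Next is a close crop plus measurements.

Run:
```python
from h import *
a=dict(np.load('t1.npz'));b=dict(np.load('s1.npz'))
c1=cv2.resize(a['frame'][150:250,260:400],(560,400),interpolation=cv2.INTER_CUBIC)
c2=cv2.resize(b['frame'][155:255,290:400],(440,400),interpolation=cv2.INTER_CUBIC)
c=np.hstack([c1,c2]);c=cv2.resize(c,(800,320));cv2.imwrite('pics/c1.png',c[:,:,::-1])
for n,d in(('top',a),('side',b)):
    P=pts(d);f=d['frame'];hsv=cv2.cvtColor(f,cv2.COLOR_RGB2HSV).astype(int);H,S,V=hsv[...,0],hsv[...,1],hsv[...,2]
    ok=(d['range_z']>0)
    masks={'red':((H<5)|(H>174))&(S>170)&(V>90),'tray':(H>18)&(H<32)&(S>60)&(V>170),'green':(H>55)&(H<85)&(S>100),'org':(H>=5)&(H<18)&(S>120)&(V>120)}
    for k,m in masks.items():
        nn,l,st,ce=cv2.connectedComponentsWithStats((m&ok&(P[...,0]<900)&(P[...,0]>250)&(abs(P[...,1])<600)).astype(np.uint8))
        for i in range(1,nn):
            if st[i,4]<12: continue
            q=P[l==i];print(n,k,ce[i].round(),st[i,4],np.median(q,0).round(),np.percentile(q,3,0).round(),np.percentile(q,97,0).round())
# top depth: slices
P=pts(a);w=P[(P[...,0]>300)&(P[...,0]<800)&(abs(P[...,1])<500)]
P2=P[195:232,330:375];m=(P2[...,2]>28)&(P2[...,2]<44)
q=P2[m].astype(np.float32);print('batten',len(q),cv2.minAreaRect(q[:,:2].copy()),cv2.boxPoints(cv2.minAreaRect(q[:,:2].copy())).round())
P3=P[165:245,285:350]
m=(P3[...,2]>165)&(P3[...,2]<190);q=P3[m].astype(np.float32);print('cross',len(q),cv2.minAreaRect(q[:,:2].copy()))
m=(P3[...,2]>203)&(P3[...,2]<222);q=P3[m].astype(np.float32);print('wheel',len(q),cv2.minEnclosingCircle(q[:,:2].copy()))
m=(P3[...,2]>6)&(P3[...,2]<17);q=P3[m].astype(np.float32);print('base',len(q),cv2.minAreaRect(q[:,:2].copy()))
```

```text
top red [320. 177.] 47 [639. 115. 251.] [631. 106. 243.] [650. 124. 257.]
top red [251. 268.] 184 [365. 286.  12.] [354. 254.   6.] [386. 361.  18.]
top red [494. 316.] 45 [ 349. -491.   17.] [ 342. -505.    9.] [ 356. -478.   26.]
top tray [435. 107.] 760 [ 379.    7. 1330.] [ 378.  -85. 1328.] [ 380.  108. 1332.]
top tray [425. 114.] 973 [ 375.   15. 1330.] [ 374.  -84. 1328.] [ 376.  109. 1332.]
top tray [362. 149.] 171 [808.   3.  73.] [786. -18.  65.] [831.  25.  79.]
top tray [446. 208.] 40 [ 670. -304.   22.] [ 664. -336.   -4.] [ 680. -273.   29.]
top tray [438. 250.] 2545 [ 529. -299.    5.] [ 407. -355.   -1.] [ 652. -238.   25.]
top tray [458. 245.] 96 [ 554. -356.   24.] [ 454. -373.   -1.] [ 660. -341.   30.]
top tray [473. 258.] 140 [ 517. -404.   26.] [ 508. -445.   19.] [ 529. -369.   34.]
top green [534. 197.] 1935 [ 723. -547.  152.] [ 673. -595.   32.] [ 769. -385.  250.]
top green [328. 176.] 40 [669.  94. 179.] [653.  87. 175.] [677. 115. 184.]
top green [311. 190.] 98 [644. 149.  13.] [608. 124.   4.] [677. 164. 184.]
top green [324. 190.] 53 [624.  99. 180.] [6
[... 6871 characters left out ...]
] [337. 508.   1.]
side org [400. 324.] 12 [347. 523.  -1.] [346. 502.  -5.] [347. 540.   0.]
side org [406. 339.] 40 [332. 571.   0.] [329. 537.  -2.] [334. 595.   2.]
side org [399. 340.] 16 [348. 570.  -7.] [347. 547. -13.] [348. 598.  -1.]
batten 331 ((585.45556640625, 14.913928985595703), (124.97852325439453, 31.551944732666016), 83.85446166992188) [[563. -46.]
 [594. -49.]
 [608.  75.]
 [576.  79.]]
cross 516 ((595.5903930664062, 113.9063720703125), (44.433326721191406, 170.70875549316406), 84.50443267822266)
wheel 508 ((596.2460327148438, 114.29837799072266), 51.04815673828125)
base 872 ((615.57958984375, 121.16300964355469), (272.8910217285156, 218.0133819580078), 10.032980918884277)
```

View pics/c1.png

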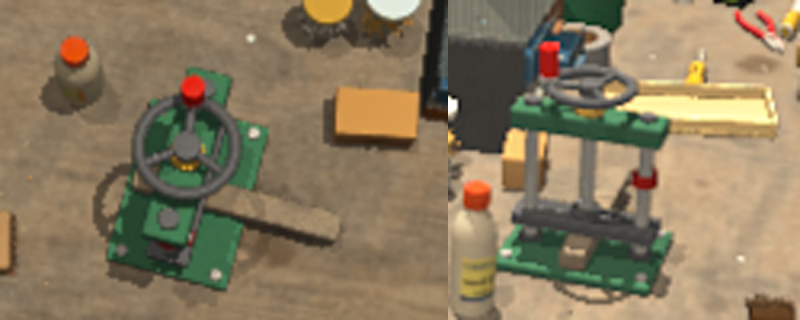

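Handle (red) at about (640.5,115), z 235. Wheel centre is (596,114) and press yaw about -5.8°, with the batten projecting to world -y. Red collar at (533,135), underside about z 103. The crop confirms the grey-brown batten and the red handle. Moving now.

```bash
python3 -m jog '[[[0,0,0.4],[0,0,0],-1],[[0,0,0.8],[0,0,0],-1],[[0,0,0.8],[0,0,0],-1]]' >/dev/null
python3 -m jog '[[[0.36,-0.44,0],[0,0,0],-1],[[0.72,-0.88,0],[0,0,0],-1],[[0.72,-0.88,0],[0,0,0],-1]]' >/dev/null
python3 -m jog '[[[0.36,-0.44,0],[0,0,0],-1],[[0.72,-0.88,0],[0,0,0],-1],[[0.72,-0.88,0],[0,0,0],-1]]' >/dev/null
python3 -m jog '[[[0.36,-0.44,0],[0,0,0],-1],[[0.72,-0.88,0],[0,0,0],-1],[[0.72,-0.88,0],[0,0,0],-1]]' >/dev/null
python3 -m jog '[[[0.36,-0.44,0],[0,0,0],-1],[[0.72,-0.88,0],[0,0,0],-1],[[0.72,-0.88,0],[0,0,0],-1]]'
python3 - <<'E'
from h import *
d=save('wrist','w1');s=read_state();print(s['position'],s['ee_rot'],s['clock'],s['contact_force'])
P=pts(d);hsv=cv2.cvtColor(d['frame'],cv2.COLOR_RGB2HSV).astype(int)
m=((hsv[...,0]<5)|(hsv[...,0]>174))&(hsv[...,1]>150)&(hsv[...,2]>80)&(d['range_z']>0)
q=P[m];print(len(q),np.percentile(q,[2,50,98],axis=0).round())
t=q[q[:,2]>248].astype(np.float32)
if len(t)>3:print('top',cv2.minEnclosingCircle(t[:,:2].copy()),len(t))
E
```

```text
clock: 1.6
position: [570.3, 204.1, 310.3]
ee_rot: [0.973, -0.232, -0.0, 0.001]
contact_force: [-0.0, 1.0, -0.2]
gripper_width: 85.5
grasp_force: 0.0
[570.47719487 203.95689167 310.17823239] [ 9.72551926e-01 -2.32684704e-01 -4.05032594e-04  6.45331697e-04] 1.65 [0.68046742 0.11114723 0.79744298]
4535 [[362. 108.   9.]
 [774. 329.  39.]
 [839. 570. 254.]]
top ((642.7210083007812, 116.61699676513672), 10.846089363098145) 1111
```

View pics/w1.png

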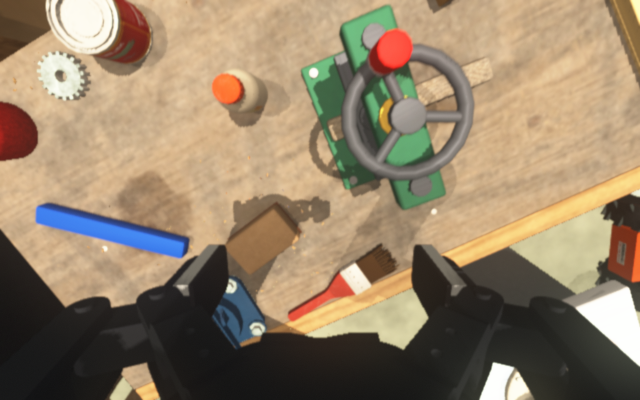

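The wrist view shows the handle at (392,50), the wheel centred on (407,115) and the blue bar well away. I'll fit the wheel from this same picture.

Run:
```python
from h import *
d=dict(np.load('w1.npz'));P=pts(d)
R=(np.hypot(P[...,0]-596,P[...,1]-114)<60)
q=P[R&(P[...,2]>203)&(P[...,2]<216)].astype(np.float32);print(len(q),cv2.minEnclosingCircle(q[:,:2].copy()),np.percentile(q,[1,50,99],axis=0).round(1))
r=q[np.hypot(q[:,0]-596,q[:,1]-114)>36]
A=np.c_[2*r[:,:2],np.ones(len(r))];s=np.linalg.lstsq(A,(r[:,:2]**2).sum(1),rcond=None)[0];print('circ',s[:2],np.sqrt(s[2]+s[0]**2+s[1]**2))
q=P[(P[...,2]>30)&(P[...,2]<42)&(P[...,1]<45)&(P[...,1]>-80)&(P[...,0]>540)&(P[...,0]<630)].astype(np.float32);b=cv2.minAreaRect(q[:,:2].copy());print(b,cv2.boxPoints(b).round())
```

```text
7435 ((599.755126953125, 115.37464904785156), 52.49050521850586) [[551.   67.6 207.9]
 [594.9 115.6 213.9]
 [642.8 163.1 215.9]]
circ [598.50300653 115.56520822] 44.15879639798437
((587.3963012695312, 0.21613311767578125), (92.03714752197266, 30.050029754638672), 84.56065368652344) [[568. -44.]
 [598. -47.]
 [607.  45.]
 [577.  47.]]
```

```bash
python3 -m jog '[[[0.35,-0.45,0],[0,0,0],-1],[[0.71,-0.885,0],[0,0,0],-1],[[0.71,-0.885,0],[0,0,0],-1],[[0.71,-0.885,-0.4],[0,0,0],-0.5],[[0.71,-0.885,-0.7],[0,0,0],-0.4],[[0.71,-0.885,-0.89],[0,0,0],-0.4],[[0.71,-0.885,-0.89],[0,0,0],-0.4]]'
```

```text
clock: 2.35
position: [637.3, 118.9, 218.3]
ee_rot: [0.973, -0.23, -0.003, 0.002]
contact_force: [-0.1, 0.1, -0.1]
gripper_width: 60.1
grasp_force: 0.0
```

```bash
python3 -m jog '[[[0,0,0],[0,0,0],-0.4],[[0,0,0],[0,0,0],-0.4]]'
```

```text
clock: 2.55
position: [640.4, 119.0, 224.2]
ee_rot: [0.973, -0.23, 0.001, -0.001]
contact_force: [-0.4, -0.8, 0.3]
gripper_width: 60.0
grasp_force: 0.0
```

```bash
python3 -m jog '[[[0.01,-0.03,-0.02],[0,0,0],-0.4],[[0.01,-0.03,-0.02],[0,0,0],-0.4],[[0.01,-0.03,-0.02],[0,0,0],-0.4]]'; python3 -m jog '[[[0,0,0],[0,0,0],1],[[0,0,0],[0,0,0],1],[[0,0,0],[0,0,0],1],[[0,0,0],[0,0,0],1],[[0,0,0],[0,0,0],1],[[0,0,0],[0,0,0],1]]'
```

```text
clock: 2.85
position: [640.8, 114.8, 220.8]
ee_rot: [0.973, -0.231, 0.0, -0.0]
contact_force: [-0.1, 0.5, -0.2]
gripper_width: 60.0
grasp_force: 0.0
clock: 3.45
position: [641.2, 115.3, 220.7]
ee_rot: [0.973, -0.231, 0.001, -0.0]
contact_force: [0.5, 2.6, 1.8]
gripper_width: 20.7
grasp_force: 58.6
```

```bash
python3 -c "
import numpy as np
a0=np.radians(1)
for s in range(0,360,120):
  for k in range(12,121,12):
    t=np.radians([s,s+k]);x=.45*np.cos(t+a0);y=.45*np.sin(t+a0)
    print('[[%.3f,%.3f,%.3f],[0,0,0],1],'%(x[1]-x[0],y[1]-y[0],.4*k/360),end='')
  print()"
```

```text
[[-0.011,0.093,0.013],[0,0,0],1],[[-0.042,0.182,0.027],[0,0,0],1],[[-0.091,0.263,0.040],[0,0,0],1],[[-0.155,0.332,0.053],[0,0,0],1],[[-0.232,0.386,0.067],[0,0,0],1],[[-0.318,0.422,0.080],[0,0,0],1],[[-0.411,0.440,0.093],[0,0,0],1],[[-0.505,0.439,0.107],[0,0,0],1],[[-0.596,0.418,0.120],[0,0,0],1],[[-0.682,0.378,0.133],[0,0,0],1],
[[-0.075,-0.057,0.013],[0,0,0],1],[[-0.137,-0.128,0.027],[0,0,0],1],[[-0.182,-0.210,0.040],[0,0,0],1],[[-0.210,-0.300,0.053],[0,0,0],1],[[-0.218,-0.394,0.067],[0,0,0],1],[[-0.207,-0.487,0.080],[0,0,0],1],[[-0.176,-0.576,0.093],[0,0,0],1],[[-0.128,-0.657,0.107],[0,0,0],1],[[-0.063,-0.725,0.120],[0,0,0],1],[[0.014,-0.779,0.133],[0,0,0],1],
[[0.087,-0.037,0.013],[0,0,0],1],[[0.179,-0.055,0.027],[0,0,0],1],[[0.273,-0.053,0.040],[0,0,0],1],[[0.365,-0.032,0.053],[0,0,0],1],[[0.450,0.008,0.067],[0,0,0],1],[[0.525,0.064,0.080],[0,0,0],1],[[0.587,0.135,0.093],[0,0,0],1],[[0.632,0.218,0.107],[0,0,0],1],[[0.660,0.308,0.120],[0,0,0],1],[[0.668,0.401,0.133],[0,0,0],1],
```

```bash
python3 -m jog '[[[-0.011,0.093,0.013],[0,0,0],1],[[-0.042,0.182,0.027],[0,0,0],1],[[-0.091,0.263,0.04],[0,0,0],1],[[-0.155,0.332,0.053],[0,0,0],1],[[-0.232,0.386,0.067],[0,0,0],1],[[-0.318,0.422,0.08],[0,0,0],1],[[-0.411,0.44,0.093],[0,0,0],1],[[-0.505,0.439,0.107],[0,0,0],1],[[-0.596,0.418,0.12],[0,0,0],1],[[-0.682,0.378,0.133],[0,0,0],1],[[-0.682,0.378,0.133],[0,0,0],1],[[-0.682,0.378,0.133],[0,0,0],1]]'
```

```text
clock: 4.65
position: [572.0, 153.9, 234.4]
ee_rot: [0.973, -0.23, -0.0, -0.001]
contact_force: [-3.2, 6.4, 4.9]
gripper_width: 20.0
grasp_force: 59.6
```

```bash
python3 -m jog '[[[-0.075,-0.057,0.013],[0,0,0],1],[[-0.137,-0.128,0.027],[0,0,0],1],[[-0.182,-0.21,0.04],[0,0,0],1],[[-0.21,-0.3,0.053],[0,0,0],1],[[-0.218,-0.394,0.067],[0,0,0],1],[[-0.207,-0.487,0.08],[0,0,0],1],[[-0.176,-0.576,0.093],[0,0,0],1],[[-0.128,-0.657,0.107],[0,0,0],1],[[-0.063,-0.725,0.12],[0,0,0],1],[[0.014,-0.779,0.133],[0,0,0],1],[[0.014,-0.779,0.133],[0,0,0],1]]'
```

```text
clock: 5.75
position: [575.7, 75.9, 247.7]
ee_rot: [0.973, -0.231, 0.001, -0.002]
contact_force: [2.7, 5.3, 2.3]
gripper_width: 20.2
grasp_force: 59.4
```

```bash
python3 -m jog '[[[0.087,-0.032,0.013],[0,0,0],1],[[0.179,-0.048,0.027],[0,0,0],1],[[0.273,-0.043,0.04],[0,0,0],1],[[0.365,-0.022,0.053],[0,0,0],1],[[0.45,0.018,0.067],[0,0,0],1],[[0.525,0.074,0.08],[0,0,0],1],[[0.587,0.145,0.093],[0,0,0],1],[[0.587,0.145,0.093],[0,0,0],1]]'
python3 -c "
import numpy as np
a0=np.radians(1)
for s in (324,354,384,414):
  for k in (0,5,10,15,20,25,30):
    t=np.radians([s,s+k]);x=.45*np.cos(t+a0);y=.45*np.sin(t+a0)
    print(s+k,'[[%.3f,%.3f,%.3f],[0,0,0],1]'%(x[1]-x[0],y[1]-y[0],.4*k/360),end=' ')
  print()"
```

```text
clock: 6.55
position: [631.7, 88.4, 256.4]
ee_rot: [0.973, -0.231, -0.002, 0.002]
contact_force: [-3.1, 0.2, 3.8]
gripper_width: 20.2
grasp_force: 59.7
324 [[0.000,0.000,0.000],[0,0,0],1] 329 [[0.021,0.033,0.006],[0,0,0],1] 334 [[0.039,0.068,0.011],[0,0,0],1] 339 [[0.054,0.104,0.017],[0,0,0],1] 344 [[0.066,0.142,0.022],[0,0,0],1] 349 [[0.075,0.180,0.028],[0,0,0],1] 354 [[0.080,0.219,0.033],[0,0,0],1] 
354 [[0.000,0.000,0.000],[0,0,0],1] 359 [[0.002,0.039,0.006],[0,0,0],1] 364 [[0.000,0.078,0.011],[0,0,0],1] 369 [[-0.005,0.117,0.017],[0,0,0],1] 374 [[-0.014,0.156,0.022],[0,0,0],1] 379 [[-0.025,0.193,0.028],[0,0,0],1] 384 [[-0.040,0.229,0.033],[0,0,0],1] 
384 [[0.000,0.000,0.000],[0,0,0],1] 389 [[-0.018,0.035,0.006],[0,0,0],1] 394 [[-0.039,0.068,0.011],[0,0,0],1] 399 [[-0.063,0.099,0.017],[0,0,0],1] 404 [[-0.090,0.128,0.022],[0,0,0],1] 409 [[-0.119,0.155,0.028],[0,0,0],1] 414 [[-0.150,0.178,0.033],[0,0,0],1] 
414 [[0.000,0.000,0.000],[0,0,0],1] 419 [[-0.033,0.021,0.006],[0,0,0],1] 424 [[-0.068,0.039,0.011],[0,0,0],1] 429 [[-0.104,0.054,0.017],[0,0,0],1] 434 [[-0.142,0.066,0.022],[0,0,0],1] 439 [[-0.180,0.075,0.028],[0,0,0],1] 444 [[-0.219,0.080,0.033],[0,0,0],1]
```

```bash
python3 -m jog '[[[0.021,0.033,0.006],[0,0,0],1],[[0.039,0.068,0.011],[0,0,0],1],[[0.054,0.104,0.017],[0,0,0],1],[[0.066,0.142,0.022],[0,0,0],1],[[0.075,0.18,0.028],[0,0,0],1],[[0.08,0.219,0.033],[0,0,0],1],[[0.08,0.219,0.033],[0,0,0],1]]'; python3 -m jog '[[[0.002,0.039,0.006],[0,0,0],1],[[0,0.078,0.011],[0,0,0],1],[[0,0.078,0.011],[0,0,0],1]]'
python3 - <<'E'
from h import *
b=save('side','s2')
cv2.imwrite('pics/c2.png',cv2.resize(b['frame'][150:255,290:400],(660,600),interpolation=cv2.INTER_CUBIC)[:,:,::-1])
E
```

```text
clock: 7.25
position: [640.8, 110.6, 259.9]
ee_rot: [0.973, -0.231, 0.0, 0.001]
contact_force: [0.0, -4.8, 3.6]
gripper_width: 20.6
grasp_force: 59.6
clock: 7.55
position: [641.1, 118.9, 261.0]
ee_rot: [0.973, -0.231, 0.001, 0.0]
contact_force: [1.2, -4.7, 3.0]
gripper_width: 20.1
grasp_force: 59.6
```

View pics/c2.png

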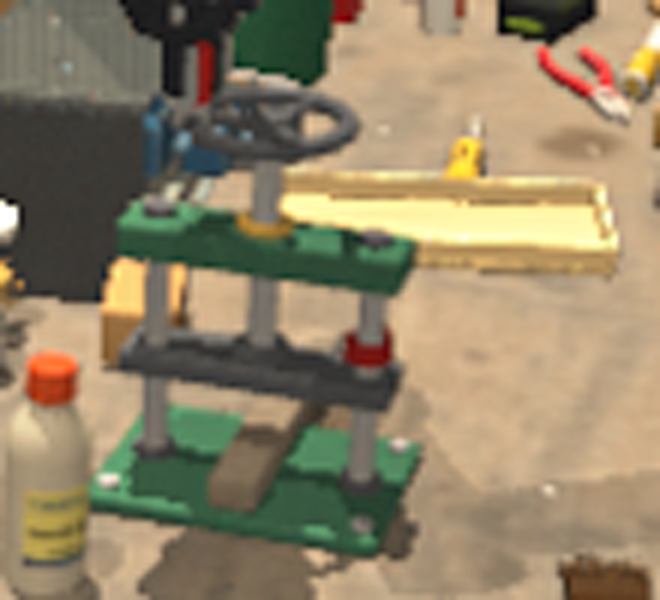

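The platen (370,380) is just under the collar (368,350), with force at the friction level only. Continuing in small steps.

```bash
python3 -m jog '[[[-0.005,0.039,0.006],[0,0,0],1],[[-0.005,0.039,0.006],[0,0,0],1]]'; python3 -m jog '[[[-0.009,0.039,0.006],[0,0,0],1],[[-0.009,0.039,0.006],[0,0,0],1]]'
```

```text
clock: 7.8
position: [640.7, 122.9, 261.6]
ee_rot: [0.973, -0.231, 0.001, -0.0]
contact_force: [2.2, -3.6, 4.1]
gripper_width: 20.5
grasp_force: 59.6
clock: 8.0
position: [639.9, 127.0, 262.2]
ee_rot: [0.973, -0.231, 0.001, -0.0]
contact_force: [3.1, -3.0, 2.3]
gripper_width: 20.3
grasp_force: 59.6
```

```bash
python3 -m jog '[[[-0.011,0.037,0.006],[0,0,0],1],[[-0.011,0.037,0.006],[0,0,0],1]]'
```

```text
clock: 8.2
position: [638.7, 130.8, 262.8]
ee_rot: [0.973, -0.231, 0.001, -0.001]
contact_force: [3.5, -2.7, 3.1]
gripper_width: 20.1
grasp_force: 59.6
```

```bash
python3 -m jog '[[[-0.015,0.036,0.006],[0,0,0],1],[[-0.015,0.036,0.006],[0,0,0],1]]'; python3 -m jog '[[[-0.018,0.035,0.006],[0,0,0],1],[[-0.018,0.035,0.006],[0,0,0],1]]'
```

```text
clock: 8.4
position: [637.3, 134.5, 263.3]
ee_rot: [0.973, -0.231, 0.001, -0.001]
contact_force: [4.0, -2.5, 3.7]
gripper_width: 20.5
grasp_force: 59.6
clock: 8.6
position: [635.6, 137.8, 263.8]
ee_rot: [0.973, -0.231, 0.001, -0.001]
contact_force: [4.3, -3.4, 2.9]
gripper_width: 20.3
grasp_force: 59.6
```

```bash
python3 -m jog '[[[-0.021,0.033,0.006],[0,0,0],1],[[-0.021,0.033,0.006],[0,0,0],1]]'
```

```text
clock: 8.8
position: [633.7, 140.7, 264.3]
ee_rot: [0.973, -0.231, 0.001, -0.0]
contact_force: [5.0, -4.1, 2.0]
gripper_width: 20.4
grasp_force: 59.4
```

```bash
python3 -m jog '[[[-0.024,0.031,0.006],[0,0,0],1],[[-0.024,0.031,0.006],[0,0,0],1]]'
```

```text
clock: 9.0
position: [631.7, 143.4, 264.8]
ee_rot: [0.973, -0.231, 0.002, -0.0]
contact_force: [7.6, -4.5, 1.5]
gripper_width: 20.2
grasp_force: 59.3
```

```bash
python3 -m jog '[[[-0.027,0.029,0.006],[0,0,0],1],[[-0.027,0.029,0.006],[0,0,0],1],[[-0.027,0.029,0.006],[0,0,0],1]]'
```

```text
clock: 9.3
position: [629.6, 145.8, 265.2]
ee_rot: [0.973, -0.231, 0.002, -0.0]
contact_force: [9.2, -6.8, 0.0]
gripper_width: 20.2
grasp_force: 59.2
```

Tangential force is 11.3 N, about 48 N on the stop. One more small step adds margin.

```bash
python3 -m jog '[[[-0.027,0.024,0.005],[0,0,0],1],[[-0.027,0.024,0.005],[0,0,0],1],[[-0.027,0.024,0.005],[0,0,0],1]]'
```

```text
clock: 9.6
position: [627.6, 147.9, 265.6]
ee_rot: [0.973, -0.231, 0.003, -0.0]
contact_force: [11.0, -7.4, -1.0]
gripper_width: 20.4
grasp_force: 59.0
```

Firm, about 60 N on the stop. Releasing and rising.

```bash
python3 -m jog '[[[0,0,0],[0,0,0],-0.2],[[0,0,0],[0,0,0],-0.5],[[0,0,0],[0,0,0],-0.5],[[0,0,0],[0,0,0],-0.5],[[0,0,0],[0,0,0],-0.5],[[0,0,0.2],[0,0,0],-0.5],[[0,0,0.5],[0,0,0],-0.5],[[0,0,0.8],[0,0,0],-0.5],[[0,0,0.8],[0,0,0],-0.5]]'
python3 - <<'E'
from h import *
b=save('side','s3');P=pts(b);s0=dict(np.load('s2.npz'));
s=read_state();print(s['position'],s['contact_force'])
t=save('top','t3')
c=np.hstack([cv2.resize(b['frame'][150:255,290:400],(400,400),interpolation=3),cv2.resize(t['frame'][150:250,290:390],(400,400),interpolation=3)])
cv2.imwrite('pics/c3.png',c[:,:,::-1])
E
```

```text
clock: 10.5
position: [626.5, 149.7, 351.6]
ee_rot: [0.973, -0.231, 0.004, -0.003]
contact_force: [0.8, -0.2, 0.3]
gripper_width: 63.8
grasp_force: 0.0
[625.4900992  149.82253118 348.75693505] [-0.02809434  0.52018899 -0.90573494]
```

View pics/c3.png

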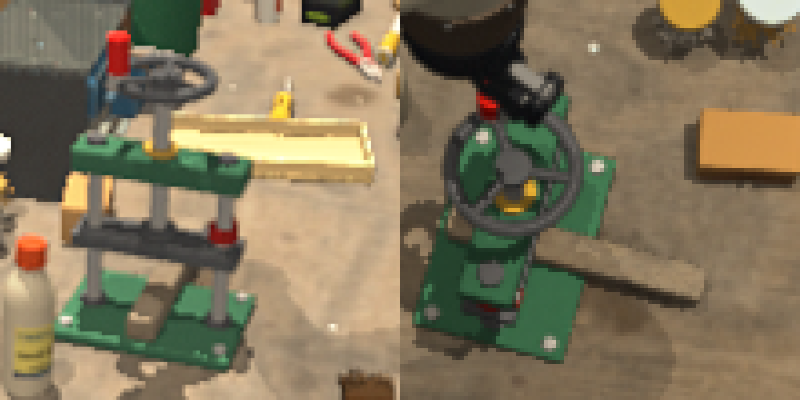

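The platen sits against the stop at (225,245) left crop, the wheel has held, and the batten is free with its end at (700,285) right crop. Moving over the batten end.

```bash
python3 -m jog '[[[-0.1,-0.4,0],[0,0,-0.07],-1],[[-0.2,-0.8,0],[0,0,-0.14],-1],[[-0.2,-0.8,0],[0,0,-0.21],-1],[[-0.2,-0.8,0],[0,0,-0.28],-1],[[-0.2,-0.8,0],[0,0,-0.35],-1],[[-0.2,-0.8,0],[0,0,-0.42],-1],[[-0.2,-0.8,0],[0,0,-0.49],-1],[[-0.2,-0.8,0],[0,0,-0.575],-1],[[-0.2,-0.8,0],[0,0,-0.575],-1],[[-0.2,-0.8,0],[0,0,-0.575],-1]]' >/dev/null
python3 -m jog '[[[-0.1,-0.4,0],[0,0,0],-1],[[-0.3,-0.9,0],[0,0,0],-1],[[-0.3,-0.9,-0.4],[0,0,0],-1],[[-0.3,-0.9,-0.8],[0,0,0],-1],[[-0.3,-0.9,-0.8],[0,0,0],-1],[[-0.3,-0.9,-0.8],[0,0,0],-1]]'
python3 - <<'E'
from h import *
d=save('wrist','w2');P=pts(d);s=read_state();print(s['position'],s['ee_rot'])
q=P[(P[...,2]>32)&(P[...,2]<41)&(P[...,1]<55)&(P[...,1]>-80)&(P[...,0]>540)&(P[...,0]<630)].astype(np.float32);b=cv2.minAreaRect(q[:,:2].copy());print(len(q),b,cv2.boxPoints(b).round())
for n in('t1','w2'):
    d=dict(np.load(n+'.npz'));P=pts(d);hsv=cv2.cvtColor(d['frame'],cv2.COLOR_RGB2HSV).astype(int)
    m=(hsv[...,0]>18)&(hsv[...,0]<32)&(hsv[...,1]>50)&(hsv[...,2]>150)&(P[...,2]>17)&(P[...,2]<32)&(P[...,1]<-210)&(P[...,1]>-372)&(P[...,0]>370)&(P[...,0]<700)
    q=P[m].astype(np.float32)
    if len(q)>5:
        b=cv2.minAreaRect(q[:,:2].copy());print(n,'tray',len(q),b,cv2.boxPoints(b).round())
E
```

```text
clock: 12.2
position: [575.3, -20.9, 266.4]
ee_rot: [-0.672, 0.741, -0.0, -0.001]
contact_force: [0.4, 1.0, 1.0]
gripper_width: 85.4
grasp_force: 0.0
[576.14840894 -20.58236049 267.82204985] [-0.67183338  0.74070082 -0.00123363  0.00082759]
1845 ((587.1452026367188, 3.9345741271972656), (102.85317993164062, 29.93194007873535), 84.58380889892578) [[567. -46.]
 [597. -49.]
 [607.  54.]
 [577.  57.]]
t1 tray 290 ((534.4146728515625, -302.2027587890625), (269.9073181152344, 134.1616973876953), 8.536431312561035) [[ 391. -256.]
 [ 411. -389.]
 [ 678. -349.]
 [ 658. -216.]]
w2 tray 17 ((656.0772705078125, -218.37391662597656), (7.680105686187744, 1.948774814605713), 0.11548294126987457) [[ 652. -217.]
 [ 652. -219.]
 [ 660. -219.]
 [ 660. -217.]]
```

```bash
python3 -m jog '[[[0.09,0.04,-0.4],[0,0,0],-1],[[0.09,0.04,-0.8],[0,0,0],-1],[[0.09,0.04,-0.8],[0,0,0],-1]]' >/dev/null
python3 -m jog '[[[0,0,-0.4],[0,0,0],-1],[[0,0,-0.8],[0,0,0],-1],[[0,0,-0.8],[0,0,0],-1],[[0,0,-0.8],[0,0,0],-1],[[0,0,-0.8],[0,0,0],-1]]'
```

```text
clock: 13.05
position: [586.6, -16.2, 109.8]
ee_rot: [-0.672, 0.741, -0.002, 0.003]
contact_force: [1.3, -0.3, -0.2]
gripper_width: 85.4
grasp_force: 0.0
```

```bash
python3 -m jog '[[[-0.01,0,-0.3],[0,0,0],-1],[[-0.01,0,-0.6],[0,0,0],-1],[[-0.01,0,-0.85],[0,0,0],-1],[[-0.01,0,-1],[0,0,0],-1],[[-0.01,0,-1],[0,0,0],-1],[[-0.01,0,-1],[0,0,0],-1]]';python3 -m jog '[[[0,0,0],[0,0,0],1],[[0,0,0],[0,0,0],1],[[0,0,0],[0,0,0],1],[[0,0,0],[0,0,0],1],[[0,0,0],[0,0,0],1],[[0,0,0],[0,0,0],1],[[0,0,0],[0,0,0],1]]'
```

```text
clock: 13.65
position: [584.8, -16.4, 8.1]
ee_rot: [-0.671, 0.741, -0.001, 0.002]
contact_force: [0.7, 0.2, 1.1]
gripper_width: 85.6
grasp_force: 0.0
clock: 14.35
position: [583.2, -16.6, 6.4]
ee_rot: [-0.671, 0.741, -0.0, 0.0]
contact_force: [-1.3, 0.0, 4.6]
gripper_width: 29.0
grasp_force: 63.8
```

Gripped. I'll lift a little and draw it out along the press's -y.

```bash
python3 -m jog '[[[0,0,0.05],[0,0,0],1],[[0,0,0.1],[0,0,0],1],[[0,0,0.1],[0,0,0],1],[[0,0,0.1],[0,0,0],1]]';python3 -m jog '[[[-0.01,-0.1,0],[0,0,0],1],[[-0.02,-0.25,0],[0,0,0],1],[[-0.04,-0.4,0],[0,0,0],1],[[-0.06,-0.6,0],[0,0,0],1],[[-0.08,-0.8,0],[0,0,0],1],[[-0.09,-0.95,0],[0,0,0],1],[[-0.09,-0.95,0],[0,0,0],1]]'
```

```text
clock: 14.75
position: [582.7, -16.7, 15.8]
ee_rot: [-0.671, 0.741, 0.0, -0.0]
contact_force: [0.4, -0.4, -0.6]
gripper_width: 29.2
grasp_force: 63.2
clock: 15.45
position: [573.3, -114.3, 15.7]
ee_rot: [-0.67, 0.743, 0.0, -0.0]
contact_force: [0.2, -0.4, -0.8]
gripper_width: 29.2
grasp_force: 63.3
```

```bash
python3 -m jog '[[[-0.02,-0.25,0],[0,0,0],1],[[-0.05,-0.5,0.1],[0,0,0],1],[[-0.07,-0.7,0.4],[0,0,0],1],[[-0.09,-0.9,0.8],[0,0,0],1],[[-0.09,-0.9,0.9],[0,0,0],1],[[-0.09,-0.9,0.9],[0,0,0],1]]'
python3 -m jog '[[[-0.1,-0.1,0.2],[0,0,-0.07],1],[[-0.3,-0.3,0.3],[0,0,-0.14],1],[[-0.5,-0.5,0.5],[0,0,-0.21],1],[[-0.7,-0.7,0.6],[0,0,-0.28],1],[[-0.9,-0.9,0.6],[0,0,-0.35],1],[[-1,-1,0.6],[0,0,-0.42],1],[[-1,-1,0.6],[0,0,-0.49],1],[[-1,-1,0.6],[0,0,-0.56],1],[[-1,-1,0.6],[0,0,-0.63],1],[[-1,-1,0.6],[0,0,-0.63],1],[[-1,-1,0.6],[0,0,-0.63],1],[[-1,-1,0.6],[0,0,-0.63],1]]'
python3 - <<'E'
from h import *
d=save('top','t4');s=read_state();print(s['position'],s['ee_rot'])
P=pts(d);hsv=cv2.cvtColor(d['frame'],cv2.COLOR_RGB2HSV).astype(int)
cv2.imwrite('pics/c4.png',cv2.resize(d['frame'][150:350,300:540],(720,600),interpolation=3)[:,:,::-1])
E
```

```text
clock: 16.05
position: [566.0, -202.2, 108.1]
ee_rot: [-0.671, 0.742, -0.002, 0.002]
contact_force: [0.1, -0.4, -1.9]
gripper_width: 29.2
grasp_force: 63.3
clock: 17.25
position: [464.7, -301.2, 165.1]
ee_rot: [-0.077, 0.997, 0.0, -0.001]
contact_force: [-0.8, 0.1, -0.7]
gripper_width: 29.2
grasp_force: 63.3
[ 464.78752705 -301.29362311  165.36485162] [-7.69598943e-02  9.97034055e-01  2.63200329e-04 -4.45348486e-04]
```

View pics/c4.png

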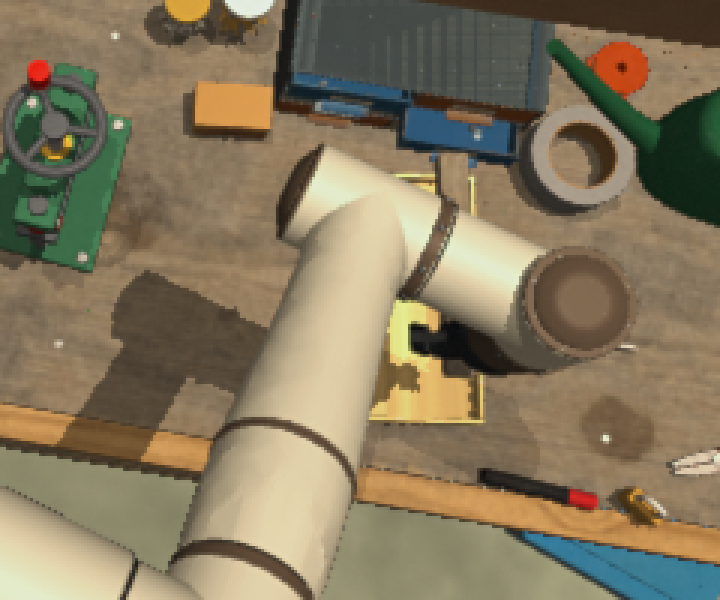

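The top crop shows the batten hanging lined up over the tray (tip at about (455,180), tray end at (430,178)), and the bystanders are undisturbed. Lowering.

```bash
python3 -m jog '[[[-0.09,-0.085,-0.3],[0,0,0],1],[[-0.09,-0.085,-0.6],[0,0,0],1],[[-0.09,-0.085,-0.9],[0,0,0],1],[[-0.09,-0.085,-1],[0,0,0],1],[[-0.09,-0.085,-1],[0,0,0],1],[[-0.09,-0.085,-1],[0,0,0],1]]'
python3 -m jog '[[[0,0,-0.15],[0,0,0],1],[[0,0,-0.3],[0,0,0],1],[[0,0,-0.4],[0,0,0],1],[[0,0,-0.48],[0,0,0],1],[[0,0,-0.52],[0,0,0],1],[[0,0,-0.52],[0,0,0],1],[[0,0,-0.52],[0,0,0],1]]'
python3 - <<'E'
from h import *
d=save('top','t5');b=save('side','s5')
c=np.vstack([cv2.resize(d['frame'][180:310,380:500],(560,300),interpolation=3),cv2.resize(b['frame'][150:230,300:420],(560,300),interpolation=3)])
cv2.imwrite('pics/c5.png',c[:,:,::-1])
E
```

```text
clock: 17.9
position: [456.9, -310.6, 67.0]
ee_rot: [-0.076, 0.997, -0.001, 0.001]
contact_force: [0.5, -0.2, 0.1]
gripper_width: 29.0
grasp_force: 63.2
clock: 18.6
position: [456.3, -310.4, 14.3]
ee_rot: [-0.076, 0.997, -0.0, 0.0]
contact_force: [-0.0, -0.1, -0.8]
gripper_width: 29.2
grasp_force: 63.3
```

View pics/c5.png

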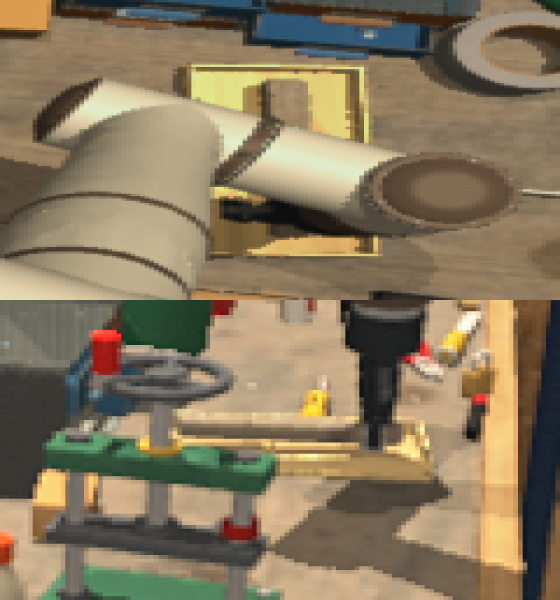

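The batten lies inside the tray walls (tip at (287,85) of the upper crop, tray end at (275,68)). Lowering gently to the floor.

```bash
python3 -m jog '[[[0,0,-0.04],[0,0,0],1],[[0,0,-0.08],[0,0,0],1],[[0,0,-0.08],[0,0,0],1]]'; python3 -m jog '[[[0,0,-0.02],[0,0,0],1],[[0,0,-0.03],[0,0,0],1],[[0,0,-0.03],[0,0,0],1]]'
```

```text
clock: 19.0
position: [455.4, -310.0, 5.2]
ee_rot: [-0.076, 0.997, 0.0, -0.001]
contact_force: [0.9, 0.3, -1.0]
gripper_width: 29.0
grasp_force: 63.3
clock: 19.3
position: [455.7, -310.2, 4.8]
ee_rot: [-0.076, 0.997, -0.0, -0.0]
contact_force: [-3.0, 3.8, 12.0]
gripper_width: 29.0
grasp_force: 70.9
```

```bash
python3 -m jog '[[[0,0,0.02],[0,0,0],1],[[0,0,0.02],[0,0,0],-0.1],[[0,0,0.02],[0,0,0],-0.1],[[0,0,0.02],[0,0,0],-0.1],[[0,0,0.02],[0,0,0],-0.1],[[0,0,0.1],[0,0,0],-0.1],[[0,0,0.3],[0,0,0],-0.1],[[0,0,0.6],[0,0,0],-0.1],[[0,0,1],[0,0,0],-0.1],[[0,0,1],[0,0,0],-0.1]]'
python3 -m jog '[[[-0.1,0.2,0.4],[0,0,0],-0.1],[[-0.2,0.6,0.8],[0,0,0],-0.1],[[-0.2,1,1],[0,0,0],-0.1],[[-0.2,1,1],[0,0,0],-0.1],[[-0.2,1,1],[0,0,0],-0.1]]'
python3 - <<'E'
from h import *
d=save('top','t6');b=save('side','s6');w=save('wrist','w6')
c=np.vstack([cv2.resize(d['frame'][150:310,230:500],(500,296),interpolation=3),cv2.resize(b['frame'][150:250,280:420],(500,300),interpolation=3)])
cv2.imwrite('pics/c6.png',c[:,:,::-1])
for n,im in(('top',d),('wrist',w)):
    P=pts(im);m=(P[...,2]>25)&(P[...,2]<36)&(P[...,0]>410)&(P[...,0]<660)&(P[...,1]<-250)&(P[...,1]>-345)
    q=P[m].astype(np.float32)
    if len(q)>9:print(n,len(q),cv2.minAreaRect(q[:,:2].copy()),np.polyfit(q[:,0],q[:,2],1),np.percentile(q[:,2],[2,50,98]))
E
```

```text
clock: 20.3
position: [459.6, -311.9, 109.1]
ee_rot: [-0.077, 0.997, -0.003, 0.005]
contact_force: [0.8, -0.7, 0.3]
gripper_width: 46.9
grasp_force: 0.0
clock: 20.8
position: [436.1, -209.4, 203.8]
ee_rot: [-0.077, 0.997, -0.0, 0.001]
contact_force: [-0.3, -0.5, -0.7]
gripper_width: 47.1
grasp_force: 0.0
top 206 ((535.7186279296875, -298.3574523925781), (90.94608306884766, 242.0056610107422), 89.33834838867188) [-2.10581706e-04  2.88624870e+01] [25.21662388 28.19478035 33.9030323 ]
wrist 2964 ((476.21630859375, -284.56524658203125), (153.26165771484375, 87.92374420166016), 11.638237953186035) [8.99369975e-03 2.49323320e+01] [25.47572491 29.50198555 31.13294594]
```

View pics/c6.png

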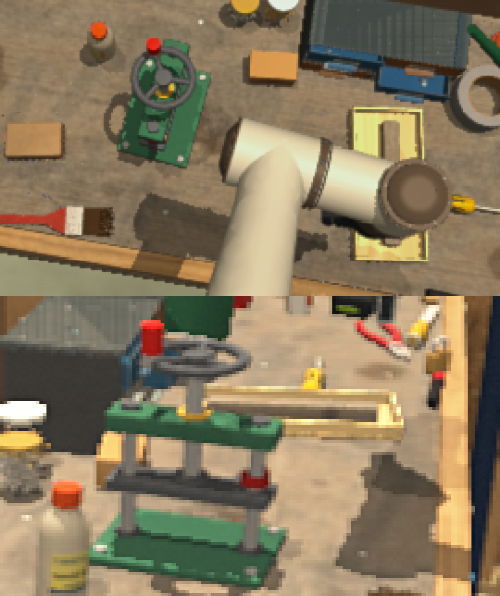

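The batten lies flat in the tray, with its top at z about 29 and level at (390,140) in the top crop. The platen is against the stop at (255,490), and the bystanders haven't moved. The robot is touching nothing.

```bash
python3 -c "
from bench import job_done;print(job_done())"
```

```text
the job is handed in; nothing more can be done
None
```

The press is wound up firmly against its stop (about 60 N by my estimate), the batten lies flat in the tray, the nail box, glue bottle and sanding block are undisturbed, and I handed the job in at about 21 s.

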